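Hang the long tool hanger on the bench rail and slide it to the pointer

TASK

Hook the longer of the two grey tool hangers over the flat bar of the bench rail, a hand's width (80 mm) or more to the left of the pointer, with its pegs facing the robot. Then slide it to the right along the bar, without lifting it off or carrying it above the bar to the pointer, until its middle stands at the pointer, and leave it hanging there, fully seated on the bar. Leave the short hanger, tape measure, multimeter and jar where they are.

Things in the scene. Friction and masses are not known exactly. Their poses are not given: they have to be found in the camera images.
- long_tab (a point): Middle of the long hanger's grip tab, an upright plate 12 mm thick (x), 40 mm wide (y), 50 mm tall on top of the saddle; 25 mm below the tab's top edge, 30 mm above the saddle's top face, 95 mm above the feet. The hanger is a loose, grey, saddle-shaped steel bracket, like an upside-down U, 110 mm long (y), 115 mm tall, about 0.28 kg, standing on its feet on the bench, pegs roughly towards the robot.
- long_saddle (a point): Middle of the underside of the long hanger's saddle, which rests on the bar when seated: 35 mm below the tab's middle, 60 mm above the feet. The two legs below it run along y, 20 mm apart inside, 28 mm outside, 60 mm long; their lowest 22 mm flare outward to about 46 mm overall, with an 18 mm wide notch in the middle of each foot.
- long_pegs (a point): Midway between the tips of the long hanger's two steel pegs, which mark its front: 40 mm to the -x side of the tab's middle and 55 mm below it. The pegs stick out about 30 mm at y = +38 and -38 mm.
- rail_top (a point): Middle of the top face of the rail's flat aluminium bar, 170 mm above the bench. The bar runs along y (+y is the left end as the robot sees it), 12 mm thick (x), 22 mm tall, free for 360 mm between two dark steel posts that stand up to 20 mm above it. A round tie bar, 10 mm thick, runs below it at 50 mm height. The rail is fixed; -x is its robot side.
- pointer_tip (a point): Tip of the pointer: a plain aluminium blade 16 mm wide on a dark block 30 mm wide, clamped on the tie bar right of the rail's middle; the tip is 103 mm above the bench and 36 mm in front (-x) of the bar, just below the height of a hanging hanger's feet. Axes parallel to the rail's. Fixed; it marks the place along the bar where the hanger's middle belongs.
- short_tab (a point): Middle of the tab of the short hanger, to be left alone: the same shape as the long one but 60 mm long with one peg in the middle; it stands loose on the bench.
- measure_mid (a point): Centre of a tape measure in a yellow and black case, 36 x 74 x 62 mm, loose on the bench; leave it alone.
- meter_mid (a point): Centre of an orange multimeter lying on the bench, 132 x 62 x 41 mm, loose; leave it alone.
- jar_mid (a point): Centre of a white jar with a blue cap, 53 mm across and 72 mm tall, loose on the bench; leave it alone.

How it is judged:
By the outcome, as a careful person would: the job done as asked, in the order asked, and still so for the second after the job is handed in, with the robot touching nothing.
It also fails if it takes over 40 s, if anything falls off the work surface, if the arm or the gripper's body presses on something with over 40 N, if the wrist force passes 120 N, or if a joint passes its speed limit or range.

ROBOT

A 7-joint arm with a two-finger parallel gripper is mounted at the origin on a cart in front of the work surface, level with it; the furniture and walls round the work are solid. World frame = base frame: x ahead of the robot, y to its left, z up, the work surface at z = 0. Lengths are in mm, angles in rad, forces in N, time in s.
With the tool pointing down it reaches from about 350 to 775 mm from the base axis. Payload 3.1 kg.
Tool frame: the origin (TCP) lies on the front face of the gripper's body, between the roots of the fingers; the fingertips stand 73 mm ahead of it and the grasp point (between the pads) lies 54 mm ahead of it; z points along the fingers, y is the line along which they close (so a half turn about z gives the same grasp; the last joint's range is limited). The gripper opens to 85 mm and grips with 20 to 120 N. Pads are 22 mm wide; open, the fingers measure 114 mm over their backs; the gripper's body (76 mm by 85 mm) begins 54 mm behind the grasp point. The pads swing forward as they close: fully open they stand 13 mm farther back than shut.
Start: joints at [-1.314, 0.311, 0.014, 1.512, -0.004, 1.319, -0.027], TCP at [161.876, 525.653, 303.904] pointing down, gripper open.
Joint ranges: [-2.7, 2.7], [-0.3, 1.91], [-1.27, 1.3], [0.12, 2.57], [-1.44, 4.58], [0.2, 2.03], [-3.05, 3.05]. Speed limits (rad/s): [2.79, 2.79, 3.14, 3.14, 3.14, 3.14, 3.14].

INTERFACE

Orientations are given as a rotation vector (axis times angle).
In Python, from bench import telemetry, camera, manip gives the robot as it stands.
- The arm moves only by the shell command python3 -m handwheel 'ROWS' [FORCE]. ROWS is JSON, a list of rows, each an object of numbers: "x", "y", "z": the shift along the world's x, y, z in mm; "wx", "wy", "wz": the turn, a rotation vector about the world's x, y, z in degrees; "fingers": the finger opening in mm, from 0 to 85.4. In form: [{"x": .., "y": .., "z": .., "wx": .., "wy": .., "wz": .., "fingers": ..}, ...]. A call has 1 to 8 rows; each row shifts and turns the commanded pose from where the row before left it; what a row does not reach is not made up. A row lasts 1/10 s, in which the tool goes at most 50 mm and 8.59 degrees, less where a joint would pass 70% of its speed; a pose out of reach is approached as far as the arm can. A call is refused whole if a number of a shift passes 50 or a number of a turn 8.59, either way. A call with a gripper value outside its range is refused whole. The fingers move at their own pace and stop on an object; FORCE is the grip in N (left out, the last holds). Time passes only in rows, so rows that do not move let the fingers close. It gives the time, the measured TCP pose, the force, the opening and the grip force at its end, in the units of the state.
- telemetry.get_state(): the state, without advancing time (a new reading comes with each control period).
- camera(name): name is "scene" or "top"; returns a dict with "image" (480x640x3 uint8, blue, green, red), "range_z" (480x640 float32, mm along the optical axis (not along the pixel's ray), 0 where there is no reading), "fx", "fy", "cx", "cy" (pixels), "R" (3x3) and "t" (3): a world point X has camera coordinates R X + t. Camera axes: x right, y down, z forward; pixel columns grow to the right and rows downward; lengths in mm; the calibration is good to about 2 mm. A picture is of the moment at which its call begins.
- manip.finish_job(): hands the job in; it is judged then, once.
The state is a dict: "clock": time; "joint_positions": joint angles; "qvel": joint speeds; "joint_efforts": joint torques, N m; "tcp_pos": TCP position; "orientation": TCP orientation; "ft_force": force on the tool from outside, world axes, zero at the start; "wrist_torque": the same for the moment, N m; "width": opening from 0.0 (shut) to 1.0 (fully open); "grip_force": force on a finger pad.
Only numpy, scipy, OpenCV 4.12 (cv2) and the standard library are available. Lean on these libraries where they do the work, as an engineer would, in place of code of your own. Each camera call takes 0.05 s, during which the arm holds its last target. There are 200 camera calls.

## Working session

There is one attempt and no reset: what is moved stays moved. The work goes in short steps, Python scripts to look and compute and a shell command to move; the robot and the scene stay as the last step left them, time stands still between calls to the robot, and variables do not carry over. Pictures are saved under pics/ and viewed, at most 10 in all, crops included, and the job is handed in when it is done.

```bash
mkdir -p pics; python3 - <<'E'
from bench import telemetry,camera
import cv2,numpy as np
s=telemetry.get_state();print({k:np.round(v,3).tolist() for k,v in s.items()})
for n in("scene","top"):
    c=camera(n);cv2.imwrite(f"pics/{n}0.png",c["image"]);np.savez(f"{n}0.npz",**c);print(n,c["fx"],c["cx"],c["cy"],np.round(-c["R"].T@c["t"]),np.round(c["R"],2).tolist())
E
```

```text
{'clock': 0.0, 'joint_positions': [-1.314, 0.312, 0.014, 1.513, -0.004, 1.319, -0.027], 'qvel': [0.001, 0.001, -0.0, 0.0, -0.001, -0.002, 0.0], 'joint_efforts': [-0.0, -37.992, 0.146, -23.059, 0.012, 0.013, 0.0], 'tcp_pos': [161.715, 525.09, 302.805], 'orientation': [-0.467, -3.106, 0.004], 'ft_force': [0.06, 0.221, 0.261], 'wrist_torque': [-0.027, -0.007, 0.013], 'grip_force': 0.0, 'width': 0.999}
scene 585.9742331611993 325.0593532580712 244.23763542969402 [ -19. 1043.  693.] [[-0.87, -0.5, -0.02], [-0.24, 0.45, -0.86], [0.44, -0.74, -0.51]]
top 542.5254014729186 324.03465374796593 241.97202384625686 [ 238.  199. 1254.] [[0.05, -1.0, 0.0], [-0.98, -0.05, -0.2], [0.2, 0.01, -0.98]]
```

View pics/scene0.png

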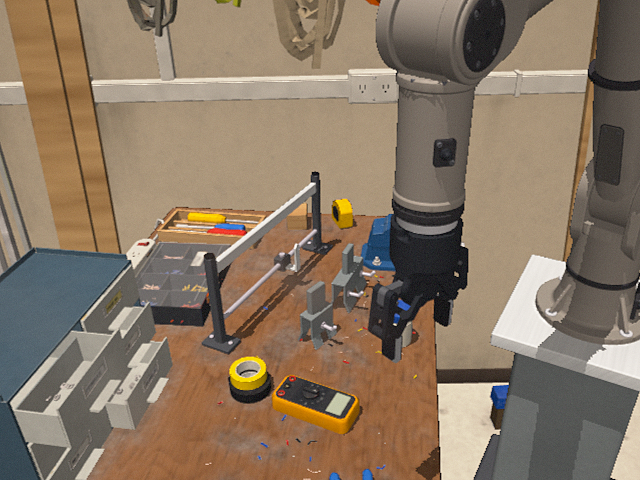

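View pics/top0.png

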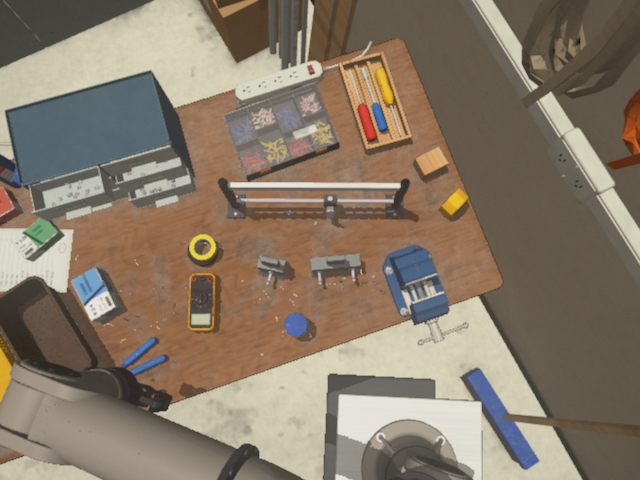

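The scene view shows the rail, with the long hanger at about (348,275) and the short one at (316,315). In the top view (+x up, +y left) the long hanger is at (336,266), the short one at (272,267), the bar on row 186 and the pointer near (333,215).

```bash
cat >h.py <<'E'
import numpy as np,cv2
def cloud(c):
    z=np.asarray(c["range_z"],float);v,u=np.mgrid[:480,:640]
    P=np.stack([(u-c["cx"])/c["fx"]*z,(v-c["cy"])/c["fy"]*z,z],-1)
    W=(P-c["t"])@c["R"];W[z==0]=np.nan;return W
def ray(c,u,v,h):
    o=-c["R"].T@c["t"];d=c["R"].T@np.array([(u-c["cx"])/c["fx"],(v-c["cy"])/c["fy"],1]);return o+d*(h-o[2])/d[2]
def box(c,W,u0,u1,v0,v1,z0,z1,name):
    S=W[v0:v1,u0:u1].reshape(-1,3);S=S[(S[:,2]>z0)&(S[:,2]<z1)]
    if len(S)<4:print(name,len(S));return
    m=S.mean(0);r=cv2.minAreaRect(S[:,:2].astype(np.float32))
    _,_,vt=np.linalg.svd(S[:,:2]-m[:2],full_matrices=False);a=vt[0]*np.sign(vt[0,1])
    print(name,len(S),"mean",m.round(1),"lo",S.min(0).round(),"hi",S.max(0).round(),"rect",np.round(r[0],1),np.round(r[1],1),"yaw from +y",np.degrees(np.arctan2(-a[0],a[1])).round(1))
E
python3 - <<'E'
from h import *
c=dict(np.load("top0.npz"));W=cloud(c)
print("bench",np.nanmedian(W[220:250,100:180,2]))
B=lambda *a:box(c,W,*a)
B(305,370,245,290,100,130,"tab");B(305,370,245,290,55,85,"saddle");B(305,370,245,290,10,50,"pegs")
B(250,295,245,290,100,130,"stab")
B(240,392,175,195,155,180,"bar");B(315,350,195,235,85,115,"pointer")
B(215,420,170,220,178,200,"posts")
big=cv2.resize(c["image"][170:295,230:410],None,fx=4.4,fy=4.4,interpolation=cv2.INTER_CUBIC);cv2.imwrite("pics/crop1.png",big)
E
```

```text
bench 1.1163594367058187
tab 120 mean [437.6 181.1 113.7] lo [431. 162. 101.] hi [447. 201. 119.] rect [438.4 181.2] [13.2 39. ] yaw from +y 8.4
saddle 508 mean [436.2 181.3  65.3] lo [417. 126.  55.] hi [460. 236.  83.] rect [438.4 181.2] [ 29.  109.7] yaw from +y 8.1
pegs 263 mean [419.7 177.7  30.2] lo [390. 125.  10.] hi [473. 233.  50.] rect [417.  180.3] [94.5 79.9] yaw from +y 8.2
stab 118 mean [425.8 322.5 113.3] lo [418. 303. 101.] hi [434. 343. 120.] rect [426.8 322.9] [40.2 13. ] yaw from +y -8.8
bar 1161 mean [578.9 229.1 168.8] lo [566.  73. 155.] hi [594. 390. 177.] rect [580.1 231.8] [ 13.9 317.4] yaw from +y 2.8
pointer 27 mean [545.6 198.1  96.3] lo [544. 190.  87.] hi [549. 206. 105.] rect [546.1 198. ] [ 4.8 15.4] yaw from +y 3.3
posts 151 mean [578.7 238.1 188.9] lo [562.  38. 178.] hi [597. 431. 196.] rect [580.8 234.5] [ 19.5 392.7] yaw from +y 2.7
```

View pics/crop1.png

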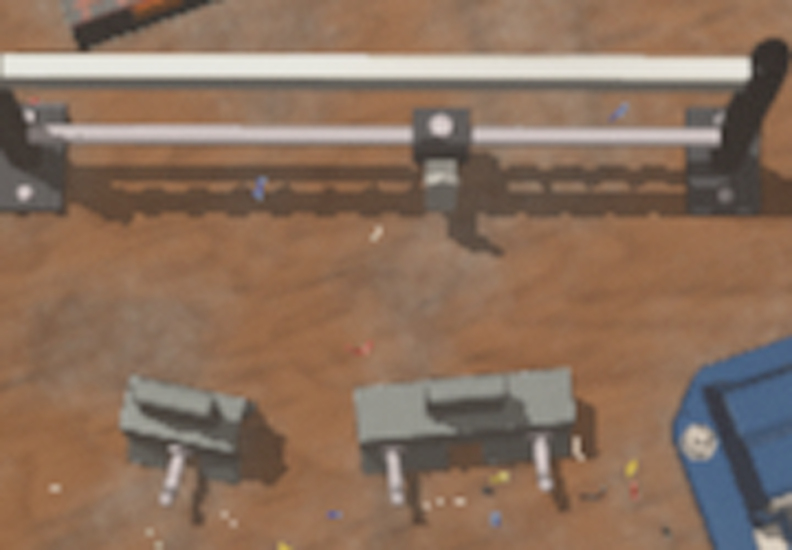

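The crop shows the bar near row 68, the pointer blade at (440,180) and the long hanger's tab at (468,400). The hanger is yawed about 8.3° and the rail 2.8°. I'll move above the hanger first.

```bash
python3 -m handwheel '[{"x":20,"y":-25,"wz":-5},{"x":29,"y":-36,"wz":-7},{"x":29,"y":-36,"wz":-7},{"x":29,"y":-36,"wz":-7},{"x":29,"y":-36,"wz":-7},{"x":29,"y":-36,"wz":-7},{"x":29,"y":-36,"wz":-7},{"x":29,"y":-36,"wz":-7}]' 60
python3 -m handwheel '[{"x":29,"y":-36,"wz":-7},{"x":20,"y":-25,"wz":-3.5},{"x":5,"y":-6},{}]'
cat >>h.py <<'E'
def st():
    from bench import telemetry
    from scipy.spatial.transform import Rotation as R
    s=telemetry.get_state();M=R.from_rotvec(s["orientation"]).as_matrix()
    print("t",round(s["clock"],2),"tcp",np.round(s["tcp_pos"],1),"z",M[:,2].round(3),"y-yaw",np.degrees(np.arctan2(M[1,1],M[0,1])).round(2),"F",np.round(s["ft_force"],1),"w",round(s["width"]*85.4,1),"g",round(s["grip_force"],1),"q",np.round(s["joint_positions"],2))
E
python3 -c "from h import *;st()"
```

```text
t 0.1 tcp [161.7 525.2 302.9] z [-0.001 -0.002 -1.   ] y-yaw 72.89 F [ 0.1 -0.6 -0.2] w 85.4 g 0.0 q [-1.31  0.31  0.01  1.51 -0.    1.32 -0.03]invalid input at $[0]: expected keys x, y, z, wx, wy, wz, fingers
invalid input at $[0]: expected keys x, y, z, wx, wy, wz, fingers
```

```bash
python3 -m handwheel '[{"x":20,"y":-25,"z":0,"wx":0,"wy":0,"wz":-5,"fingers":85},{"x":29,"y":-36,"z":0,"wx":0,"wy":0,"wz":-7,"fingers":85},{"x":29,"y":-36,"z":0,"wx":0,"wy":0,"wz":-7,"fingers":85},{"x":29,"y":-36,"z":0,"wx":0,"wy":0,"wz":-7,"fingers":85},{"x":29,"y":-36,"z":0,"wx":0,"wy":0,"wz":-7,"fingers":85},{"x":29,"y":-36,"z":0,"wx":0,"wy":0,"wz":-7,"fingers":85},{"x":29,"y":-36,"z":0,"wx":0,"wy":0,"wz":-7,"fingers":85},{"x":29,"y":-36,"z":0,"wx":0,"wy":0,"wz":-7,"fingers":85}]' 60
python3 -m handwheel '[{"x":29,"y":-36,"z":0,"wx":0,"wy":0,"wz":-7,"fingers":70},{"x":20,"y":-25,"z":0,"wx":0,"wy":0,"wz":-3.5,"fingers":70},{"x":5,"y":-16,"z":0,"wx":0,"wy":0,"wz":0,"fingers":70},{"x":0,"y":0,"z":0,"wx":0,"wy":0,"wz":0,"fingers":70}]'
python3 -c "from h import *;st()"
```

```text
clock: 0.9
tcp_pos: [385.5, 246.9, 303.7]
orientation: [-1.833, -2.551, 0.0]
ft_force: [0.7, 0.9, 0.2]
width: 0.997
grip_force: 0.0
clock: 1.3
tcp_pos: [439.8, 168.2, 303.6]
orientation: [2.06, 2.37, -0.002]
ft_force: [-1.0, -0.3, 0.1]
width: 0.82
grip_force: 0.0
t 1.3 tcp [439.8 168.2 303.6] z [-0.    -0.002 -1.   ] y-yaw 8.0 F [-1.  -0.3  0.1] w 70.0 g 0.0 q [-0.81  0.15  0.46  1.73 -0.07  1.28 -0.19]
```

```bash
python3 -m handwheel '[{"x":-1,"y":13,"z":-30,"wx":0,"wy":0,"wz":0.3,"fingers":70},{"x":0,"y":0,"z":-40,"wx":0,"wy":0,"wz":0,"fingers":60},{"x":0,"y":0,"z":-40,"wx":0,"wy":0,"wz":0,"fingers":50},{"x":0,"y":0,"z":-25,"wx":0,"wy":0,"wz":0,"fingers":50},{"x":0,"y":0,"z":-15,"wx":0,"wy":0,"wz":0,"fingers":50},{"x":0,"y":0,"z":0,"wx":0,"wy":0,"wz":0,"fingers":50}]'
python3 -c "from h import *;st()"
```

```text
clock: 1.9
tcp_pos: [435.0, 185.7, 151.3]
orientation: [-2.042, -2.383, 0.009]
ft_force: [0.5, 0.2, 0.3]
width: 0.582
grip_force: 0.0
t 1.9 tcp [435.  185.7 151.3] z [-0.006 -0.002 -1.   ] y-yaw 8.84 F [0.5 0.2 0.3] w 49.7 g 0.0 q [-0.79  0.33  0.42  1.93 -0.17  0.92 -0.13]
```

```bash
python3 -m handwheel '[{"x":3,"y":-4,"z":0,"wx":0,"wy":0,"wz":-0.5,"fingers":40},{"x":0,"y":0,"z":0,"wx":0,"wy":0,"wz":0,"fingers":20},{"x":0,"y":0,"z":0,"wx":0,"wy":0,"wz":0,"fingers":5},{"x":0,"y":0,"z":0,"wx":0,"wy":0,"wz":0,"fingers":5},{"x":0,"y":0,"z":0,"wx":0,"wy":0,"wz":0,"fingers":5},{"x":0,"y":0,"z":0,"wx":0,"wy":0,"wz":0,"fingers":5}]' 70
python3 -c "from h import *;st()"
```

```text
clock: 2.5
tcp_pos: [441.3, 180.9, 154.6]
orientation: [2.057, 2.374, 0.002]
ft_force: [-0.3, 0.3, 3.2]
width: 0.132
grip_force: 70.2
t 2.5 tcp [441.3 180.9 154.6] z [ 0.001  0.001 -1.   ] y-yaw 8.18 F [-0.3  0.3  3.2] w 11.2 g 70.2 q [-0.78  0.32  0.43  1.93 -0.17  0.92 -0.12]
```

```bash
python3 -m handwheel '[{"x":0,"y":0,"z":15,"wx":0,"wy":0,"wz":0,"fingers":5},{"x":0,"y":0,"z":35,"wx":0,"wy":0,"wz":0,"fingers":5},{"x":0,"y":0,"z":45,"wx":0,"wy":0,"wz":0,"fingers":5},{"x":0,"y":0,"z":45,"wx":0,"wy":0,"wz":0,"fingers":5},{"x":0,"y":10,"z":35,"wx":0,"wy":0,"wz":0,"fingers":5},{"x":0,"y":15,"z":15,"wx":0,"wy":0,"wz":-2,"fingers":5},{"x":0,"y":25,"z":5,"wx":0,"wy":0,"wz":-2,"fingers":5},{"x":0,"y":25,"z":0,"wx":0,"wy":0,"wz":-1.4,"fingers":5}]'
python3 -m handwheel '[{"x":10,"y":25,"z":0,"wx":0,"wy":0,"wz":0,"fingers":5},{"x":25,"y":17,"z":0,"wx":0,"wy":0,"wz":0,"fingers":5},{"x":25,"y":2,"z":0,"wx":0,"wy":0,"wz":0,"fingers":5},{"x":25,"y":0,"z":0,"wx":0,"wy":0,"wz":0,"fingers":5},{"x":25,"y":0,"z":0,"wx":0,"wy":0,"wz":0,"fingers":5},{"x":18,"y":0,"z":0,"wx":0,"wy":0,"wz":0,"fingers":5},{"x":8,"y":0,"z":0,"wx":0,"wy":0,"wz":0,"fingers":5},{"x":0,"y":0,"z":0,"wx":0,"wy":0,"wz":0,"fingers":5}]'
python3 - <<'E'
from h import *
from bench import camera
st()
for n in("scene","top"):
    c=camera(n);np.savez(f"{n}1.npz",**c)
    cv2.imwrite(f"pics/{n}1.png",c["image"])
i=[cv2.imread(f"pics/{n}1.png") for n in("scene","top")]
a=cv2.resize(i[0][150:390,160:400],(400,400));b=cv2.resize(i[1][110:270,200:360],(400,400))
cv2.imwrite("pics/pair1.png",np.hstack([a,b]))
E
```

```text
clock: 3.3
tcp_pos: [441.0, 256.1, 349.5]
orientation: [2.169, 2.272, 0.002]
ft_force: [1.1, -0.2, -3.4]
width: 0.13
grip_force: 69.5
clock: 4.1
tcp_pos: [577.3, 299.0, 347.2]
orientation: [-2.168, -2.273, 0.005]
ft_force: [-0.5, 0.1, -3.4]
width: 0.129
grip_force: 69.4
t 4.1 tcp [577.3 299.  347.2] z [-0.002 -0.002 -1.   ] y-yaw 2.71 F [-0.5  0.1 -3.4] w 11.0 g 69.4 q [-0.75  0.53  0.43  1.12 -0.21  1.53 -0.32]
```

View pics/pair1.png

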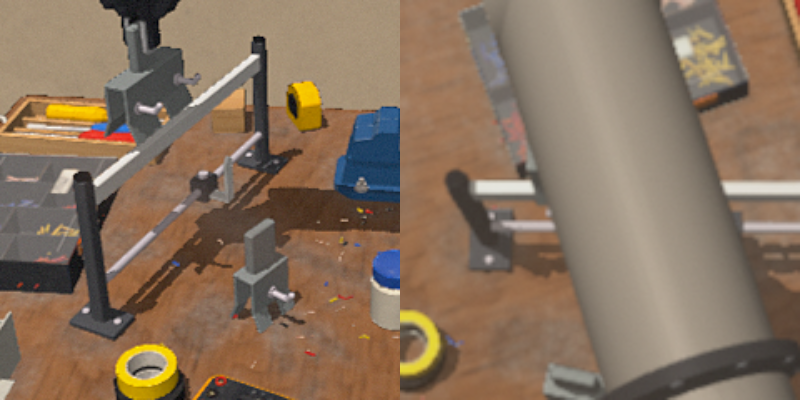

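The hanger is held level above the bar with its pegs towards the robot: in the left crop, hanger at (145,95) and bar from (95,185) to (255,65). The arm hides it in the top view, so I'll measure its offset from the bar in the scene camera.

```bash
python3 - <<'E'
from h import *
c=dict(np.load("scene1.npz"));W=cloud(c)
S=W.reshape(-1,3);S=S[~np.isnan(S[:,0])]
def show(n,m):
    Q=S[m];
    if len(Q):print(n,len(Q),"lo",np.percentile(Q,3,0).round(1),"hi",np.percentile(Q,97,0).round(1),"mean",Q.mean(0).round(1))
x,y,z=S.T
b=(abs(x-580)<15)&(z>166)&(z<176)&(y>60)&(y<410)
# bar top centreline fit: x=p0*(y-235)+p1
Q=S[b];
for y0 in(80,130,180,230,280,330,370,400):
    show(f"bar{y0}",b&(abs(y-y0)<10)&(z>168.5))
h=(abs(x-577)<40)&(y>220)&(y<380)&(z>182)&(z<275)
show("hanger",h)
for z0 in(185,195,205,215,225,235,245,255,262):
    show(f"end z{z0}",h&(y>346)&(abs(z-z0)<4))
show("sadtop",h&(z>254)&(z<275)&(abs(y-340)<12))
p=(abs(x-546)<8)&(abs(y-198)<15)&(z>75)&(z<112);show("pointer",p)
E
```

```text
bar80 19 lo [579.3  70.5 168.6] hi [590.8  86.6 171.1] mean [584.3  78.9 169.6]
bar130 20 lo [577.4 121.7 168.8] hi [588.  138.5 171.2] mean [582.6 130.3 169.8]
bar180 22 lo [573.9 170.5 168.6] hi [586.3 187.6 171. ] mean [579.6 179.6 169.8]
bar230 25 lo [572.4 220.5 168.7] hi [581.6 239.4 171.3] mean [577.  230.2 170. ]
bar280 30 lo [570.2 271.1 168.9] hi [579.4 289.  171.7] mean [574.5 280.5 169.9]
bar330 32 lo [567.4 320.1 168.8] hi [578.6 339.3 171.2] mean [573.  330.2 170. ]
bar370 40 lo [566.6 360.8 168.6] hi [577.  379.  171.8] mean [571.4 369.8 170. ]
bar400 29 lo [565.6 391.4 168.8] hi [574.7 406.7 170.9] mean [569.7 398.3 169.6]
hanger 2014 lo [550.3 250.2 196.2] hi [588.6 354.9 266.8] mean [566.2 310.3 232.3]
end z195 23 lo [549.7 346.5 192.8] hi [594.8 355.9 198.9] mean [569.5 351.8 196.2]
end z205 38 lo [553.1 347.3 201.2] hi [591.5 356.  208.8] mean [570.5 352.3 204.9]
end z215 37 lo [557.9 346.2 212.2] hi [586.9 356.8 218.7] mean [572.  352.3 215.2]
end z225 34 lo [558.1 346.8 222.2] hi [587.5 356.2 228.5] mean [572.3 351.7 225.5]
end z235 38 lo [559.3 346.4 232. ] hi [585.6 355.4 238.8] mean [571.8 351.5 235.4]
end z245 39 lo [559.3 347.8 241.5] hi [586.6 355.9 248.6] mean [573.6 352.2 245.1]
end z255 68 lo [560.4 347.1 252.1] hi [585.  356.  257.8] mean [572.5 352.1 255.3]
end z262 2 lo [579.8 348.2 258. ] hi [583.1 354.3 258.2] mean [581.5 351.3 258.1]
sadtop 107 lo [560.4 329.  254.8] hi [587.2 350.6 257.9] mean [572.6 339.7 256.4]
pointer 61 lo [540.5 191.7  76.9] hi [546.1 208.  101.6] mean [542.7 200.9  89. ]
```

Hanger and bar centrelines agree within about 1 mm. The saddle underside is about 82 mm above the bar, and the middle is about 99 mm left of the pointer. Now lowering.

```bash
python3 -m handwheel '[{"x":0,"y":0,"z":-10,"wx":0,"wy":0,"wz":0,"fingers":5},{"x":0,"y":0,"z":-15,"wx":0,"wy":0,"wz":0,"fingers":5},{"x":0,"y":0,"z":-15,"wx":0,"wy":0,"wz":0,"fingers":5},{"x":0,"y":0,"z":-15,"wx":0,"wy":0,"wz":0,"fingers":5},{"x":0,"y":0,"z":-10,"wx":0,"wy":0,"wz":0,"fingers":5},{"x":0,"y":0,"z":-5,"wx":0,"wy":0,"wz":0,"fingers":5},{"x":0,"y":0,"z":0,"wx":0,"wy":0,"wz":0,"fingers":5}]'
python3 -c "from h import *;st()"
```

```text
clock: 4.9
tcp_pos: [576.2, 299.8, 278.2]
orientation: [-2.166, -2.275, 0.002]
ft_force: [0.5, 0.4, -3.5]
width: 0.127
grip_force: 69.4
t 4.9 tcp [576.2 299.8 278.2] z [-0.002 -0.    -1.   ] y-yaw 2.81 F [ 0.5  0.4 -3.5] w 10.9 g 69.4 q [-0.76  0.55  0.42  1.26 -0.22  1.38 -0.3 ]
```

No contact on the legs, about 13 mm to go.

```bash
python3 -m handwheel '[{"x":0,"y":0,"z":-5,"wx":0,"wy":0,"wz":0,"fingers":5},{"x":0,"y":0,"z":-4,"wx":0,"wy":0,"wz":0,"fingers":5},{"x":0,"y":0,"z":-2,"wx":0,"wy":0,"wz":0,"fingers":5},{"x":0,"y":0,"z":0,"wx":0,"wy":0,"wz":0,"fingers":5}]'
python3 -m handwheel '[{"x":0,"y":0,"z":-1,"wx":0,"wy":0,"wz":0,"fingers":5},{"x":0,"y":0,"z":0,"wx":0,"wy":0,"wz":0,"fingers":5}]'
python3 -m handwheel '[{"x":0,"y":0,"z":-1,"wx":0,"wy":0,"wz":0,"fingers":5},{"x":0,"y":0,"z":0,"wx":0,"wy":0,"wz":0,"fingers":5}]'
python3 -c "from h import *;st()"
```

```text
clock: 5.3
tcp_pos: [576.8, 299.6, 267.6]
orientation: [-2.167, -2.275, 0.001]
ft_force: [0.4, -0.7, -3.2]
width: 0.129
grip_force: 69.3
clock: 5.5
tcp_pos: [576.9, 299.7, 267.0]
orientation: [2.167, 2.275, 0.0]
ft_force: [-0.1, 0.4, -2.8]
width: 0.131
grip_force: 69.3
clock: 5.7
tcp_pos: [576.8, 299.6, 265.8]
orientation: [-2.167, -2.275, 0.0]
ft_force: [-0.6, -0.1, -3.6]
width: 0.13
grip_force: 69.3
t 5.7 tcp [576.8 299.6 265.8] z [-0. -0. -1.] y-yaw 2.78 F [-0.6 -0.1 -3.6] w 11.1 g 69.3 q [-0.76  0.56  0.42  1.28 -0.22  1.35 -0.3 ]
```

```bash
python3 -m handwheel '[{"x":0,"y":0,"z":-1,"wx":0,"wy":0,"wz":0,"fingers":5},{"x":0,"y":0,"z":0,"wx":0,"wy":0,"wz":0,"fingers":5}]'
python3 -m handwheel '[{"x":0,"y":0,"z":-1,"wx":0,"wy":0,"wz":0,"fingers":5},{"x":0,"y":0,"z":0,"wx":0,"wy":0,"wz":0,"fingers":5}]'
```

```text
clock: 5.9
tcp_pos: [577.0, 299.6, 265.5]
orientation: [2.167, 2.275, 0.001]
ft_force: [-1.5, -0.5, -1.3]
width: 0.13
grip_force: 69.8
clock: 6.1
tcp_pos: [576.9, 299.6, 265.5]
orientation: [2.167, 2.275, 0.002]
ft_force: [-3.8, -1.5, 4.9]
width: 0.128
grip_force: 70.5
```

Contact: the force went from -3.5 to +4.9 N, so it is seated. Sliding right along the bar with light pressure.

```bash
python3 -m handwheel '[{"x":0.25,"y":-5,"z":0,"wx":0,"wy":0,"wz":0,"fingers":5},{"x":0.5,"y":-10,"z":0,"wx":0,"wy":0,"wz":0,"fingers":5},{"x":0.5,"y":-10,"z":0,"wx":0,"wy":0,"wz":0,"fingers":5},{"x":0.25,"y":-5,"z":0,"wx":0,"wy":0,"wz":0,"fingers":5},{"x":0,"y":0,"z":0,"wx":0,"wy":0,"wz":0,"fingers":5}]'
python3 -c "from h import *;st()"
```

```text
clock: 6.6
tcp_pos: [579.3, 270.0, 265.4]
orientation: [2.166, 2.274, 0.007]
ft_force: [0.9, 4.2, 6.2]
width: 0.127
grip_force: 70.9
t 6.6 tcp [579.3 270.  265.4] z [ 0.003  0.002 -1.   ] y-yaw 2.77 F [0.9 4.2 6.2] w 10.9 g 70.9 q [-0.73  0.54  0.43  1.32 -0.22  1.33 -0.25]
```

```bash
python3 -m handwheel '[{"x":0,"y":-5,"z":0,"wx":0,"wy":0,"wz":0,"fingers":5},{"x":0.4,"y":-10,"z":0,"wx":0,"wy":0,"wz":0,"fingers":5},{"x":0.5,"y":-10,"z":0,"wx":0,"wy":0,"wz":0,"fingers":5},{"x":0.5,"y":-10,"z":0,"wx":0,"wy":0,"wz":0,"fingers":5},{"x":0.5,"y":-10,"z":0,"wx":0,"wy":0,"wz":0,"fingers":5},{"x":0.25,"y":-5,"z":0,"wx":0,"wy":0,"wz":0,"fingers":5},{"x":0,"y":0,"z":0,"wx":0,"wy":0,"wz":0,"fingers":5}]'
cat >m.py <<'E'
from h import *
from bench import camera
st()
c=camera("scene");np.savez("scene2.npz",**c);W=cloud(c);S=W.reshape(-1,3);S=S[~np.isnan(S[:,0])]
a=np.radians(2.8);e=np.array([-np.sin(a),np.cos(a)]);n=np.array([np.cos(a),np.sin(a)])
s=S[:,:2]@e;d=(S[:,:2]-[578,225])@n;z=S[:,2]
def show(k,m):
    if m.sum():print(k,m.sum(),"s",np.percentile(s[m],[1,50,99]).round(1),"d",np.percentile(d[m],[2,98]).round(1),"z",np.percentile(z[m],[2,98]).round(1))
show("front face legs",(d>-25)&(d<-10)&(z>140)&(z<172))
show("sadtop",(abs(d)<20)&(z>172.5)&(z<178)&(s>80)&(s<330))
show("end",(abs(d)<16)&(z>120)&(z<145)&(s>80)&(s<330))
show("pointer",(d>-42)&(d<-26)&(z>78)&(z<106)&(s>150)&(s<190))
cv2.imwrite("pics/scene2.png",cv2.resize(c["image"][160:340,190:400],None,fx=3,fy=3))
E
python3 m.py
```

```text
clock: 7.3
tcp_pos: [581.3, 220.2, 265.4]
orientation: [2.166, 2.274, 0.006]
ft_force: [-0.4, 3.8, 7.3]
width: 0.128
grip_force: 70.9
t 7.3 tcp [581.3 220.2 265.4] z [ 0.003  0.003 -1.   ] y-yaw 2.79 F [-0.4  3.8  7.3] w 10.9 g 70.9 q [-0.67  0.5   0.44  1.38 -0.21  1.31 -0.18]
front face legs 818 s [-319.4  230.5  788.4] d [-24.2 -10.1] z [140.5 171.4]
sadtop 315 s [139.8 212.  250.4] d [-12.4  14.5] z [172.7 177.1]
end 308 s [141.  199.  249.2] d [-15.8  14.6] z [121.8 144.4]
pointer 53 s [163.5 174.3 182. ] d [-38.2 -33. ] z [ 79.  100.6]
```

View pics/scene2.png

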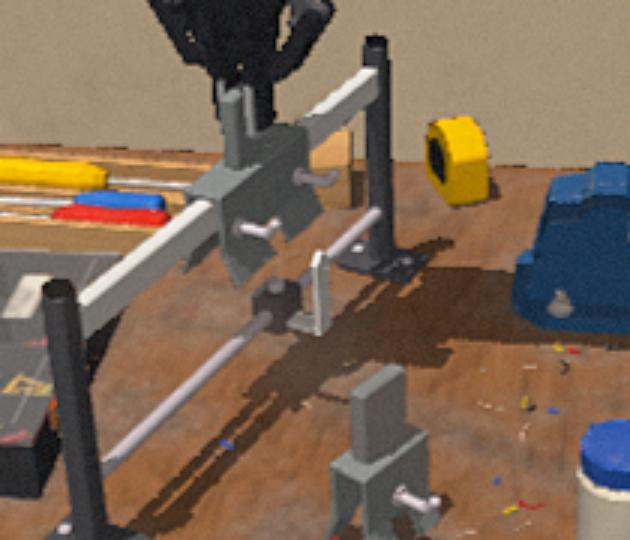

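The hanger is seated at about (250,190) in the crop, with its middle still short of the pointer blade at (320,290). About 21.5 mm remains, so I'll slide 21 and remeasure.

```bash
python3 -m handwheel '[{"x":0.25,"y":-5,"z":0,"wx":0,"wy":0,"wz":0,"fingers":5},{"x":0.4,"y":-8,"z":0,"wx":0,"wy":0,"wz":0,"fingers":5},{"x":0.25,"y":-5,"z":0,"wx":0,"wy":0,"wz":0,"fingers":5},{"x":0.1,"y":-3,"z":0,"wx":0,"wy":0,"wz":0,"fingers":5},{"x":0,"y":0,"z":0,"wx":0,"wy":0,"wz":0,"fingers":5}]'
cat >>m.py <<'E'
i=c["image"];g=np.argwhere(((d>-42)&(d<-30)&(z>85)&(z<106)&(s>155)&(s<195))) if 0 else None
Wf=W[...,:2];D=(Wf-[578,225])@n;SS=Wf@e;Z=W[...,2]
m=(D>-45)&(D<-25)&(Z>76)&(Z<108)&(SS>155)&(SS<195)
v,u=np.nonzero(m);print("blade px",u.min(),u.max(),v.min(),v.max())
big=cv2.resize(i[215:285,250:330],None,fx=8,fy=8,interpolation=cv2.INTER_NEAREST);cv2.imwrite("pics/blade.png",big)
t=camera("top");np.savez("top2.npz",**t);cv2.imwrite("pics/top2.png",cv2.resize(t["image"][150:240,270:390],None,fx=6,fy=6,interpolation=cv2.INTER_NEAREST))
E
python3 m.py
```

```text
clock: 7.85
tcp_pos: [582.2, 200.4, 265.4]
orientation: [-2.165, -2.276, -0.008]
ft_force: [0.1, 4.7, 7.1]
width: 0.129
grip_force: 70.8
t 7.85 tcp [582.2 200.4 265.4] z [ 0.003  0.004 -1.   ] y-yaw 2.86 F [0.1 4.7 7.1] w 11.0 g 70.8 q [-0.65  0.49  0.44  1.4  -0.21  1.3  -0.15]
front face legs 776 s [-319.8  211.9  788.3] d [-24.2 -10.1] z [141.1 171.1]
sadtop 293 s [120.7 191.4 229. ] d [-12.2  15.2] z [172.6 177. ]
end 310 s [119.  182.7 229.8] d [-15.8  14.8] z [121.  144.6]
pointer 53 s [163.4 174.5 181.8] d [-38.3 -33.1] z [ 78.3 101.9]
blade px 294 299 244 257
```

View pics/blade.png

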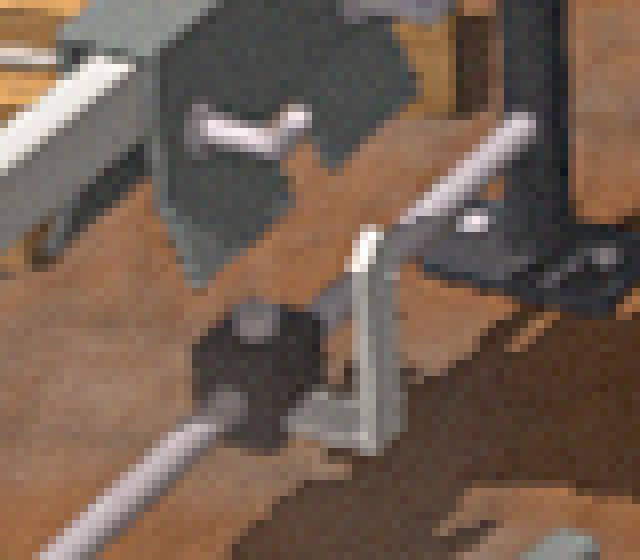

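View pics/top2.png

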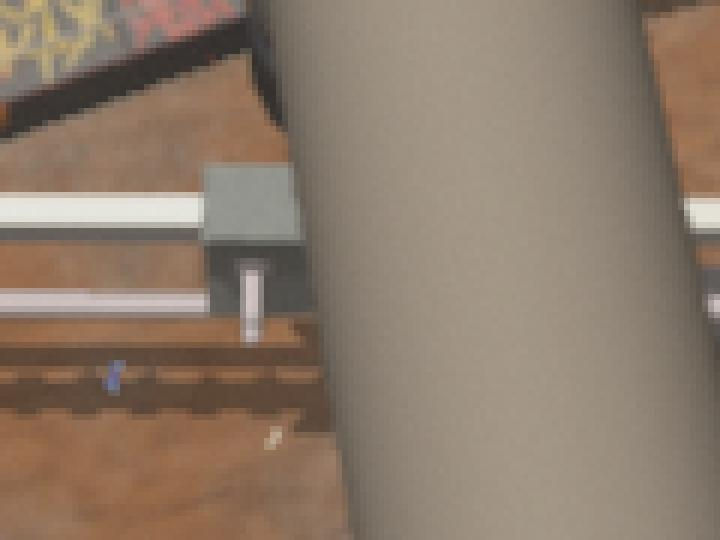

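The bracket edge is clear in the top view, left end at crop u≈204 (pixel 304.0, row 184). The blade tip in the scene crop is at (370,230). Next I'll compare bracket edge and blade edges in the top camera, which removes the calibration offset.

```bash
python3 - <<'E'
from h import *
a=np.radians(2.8);e=np.array([-np.sin(a),np.cos(a)])
t=dict(np.load("top2.npz"));o=dict(np.load("top0.npz"))
def edges(row):
    g=np.diff(row.astype(float));return g
g2=t["image"][...,2].astype(int);g0=o["image"][...,2].astype(int)
print("hanger left rows179-187");print(g2[179:189,298:310])
print("pointer");print(g0[203:220,322:342]-o["image"][203:220,322:342,0].astype(int)); print(g0[203:220,322:342])
for u in(303,304,305):print(u,(ray(t,u,184,175)[:2]@e-55).round(1))
for v,h in((209,103),(212,100)):
    for u in(328,330,332,334,336):print(v,u,(ray(o,u,v,h)).round(1),(ray(o,u,v,h)[:2]@e).round(1))
E
```

```text
hanger left rows179-187
[[141 142 143 144 142 140 140 145 148 150 148 146]
 [145 143 145 145 144 142 142 147 149 148 148 147]
 [148 146 147 146 146 142 142 147 146 147 149 147]
 [199 201 200 199 199 176 149 148 147 148 147 149]
 [227 228 228 228 227 206 156 149 150 148 148 148]
 [229 230 230 230 230 210 157 150 150 148 147 147]
 [229 229 230 230 230 206 151 149 148 149 149 148]
 [227 228 228 228 228 199 144 149 149 148 149 147]
 [181 181 185 184 183 165 142 148 149 148 148 148]
 [104 103 106 106 104 126 146 147 149 149 148 146]]
pointer
[[55 39 12  9  8 11 11  9  9 11 10  9  9  8 23 35 36 34 34 33]
 [69 52 16 10 12 11 12 12 10  9  9  9 10  9 22 37 41 39 39 40]
 [62 46 17 12 10 10 11 10 12 11 10 11 11 11 18 27 28 30 29 32]
 [62 48 21 12 11 12 11 12 12 12 11 12 13 11 21 31 29 29 30 28]
 [52 50 41 25 19 13 13 14 13 13 15 15 22 24 26 31 30 29 31 30]
 [37 42 42 34 25 17 14 13 12 14 13 16 27 29 31 31 30 31 30 29]
 [34 34 33 35 23 18 14 15 16 15 15 16 26 31 31 30 31 30 30 30]
 [34 31 32 34 25 20 18 17 15 16 15 17 25 30 31 32 30 33 30 28]
 [47 41 35 43 33 19 15 15 13 14 15 18 25 31 31 32 31 
[... 1630 characters left out ...]
 98  97 101 103 104 102 101 101 103  99  92  95  96  93  94  96
   96  94]
 [ 96  96  97  98  96 100 101 100 103 102 101  95  92  95  93  92  93  94
   95  93]
 [ 95  93  96  95 108 124 125 126 112  95  95  95  93  92  93  91 106 117
  107  92]
 [121 121 121 120 130 141 142 141 131 109  94  93  90  90  91  91 116 137
  130 123]]
303 174.1
304 172.0
305 169.9
209 328 [546.8 203.6 103. ] 176.6
209 330 [547.  199.2 103. ] 172.2
209 332 [547.3 194.8 103. ] 167.8
209 334 [547.5 190.4 103. ] 163.4
209 336 [547.7 186.  103. ] 159.1
212 328 [540.8 203.2 100. ] 176.6
212 330 [541.1 198.8 100. ] 172.2
212 332 [541.3 194.5 100. ] 167.8
212 334 [541.5 190.1 100. ] 163.4
212 336 [541.7 185.7 100. ] 159.0
```

The hanger is 1 to 1.5 mm left of the pointer. One last nudge, then release and retreat upward.

```bash
python3 -m handwheel '[{"x":0,"y":-1.2,"z":0,"wx":0,"wy":0,"wz":0,"fingers":5},{"x":0,"y":0,"z":0,"wx":0,"wy":0,"wz":0,"fingers":5},{"x":0,"y":0,"z":0,"wx":0,"wy":0,"wz":0,"fingers":5}]'
python3 -m handwheel '[{"x":0,"y":0,"z":0,"wx":0,"wy":0,"wz":0,"fingers":18},{"x":0,"y":0,"z":0,"wx":0,"wy":0,"wz":0,"fingers":35},{"x":0,"y":0,"z":0,"wx":0,"wy":0,"wz":0,"fingers":50},{"x":0,"y":0,"z":0,"wx":0,"wy":0,"wz":0,"fingers":50},{"x":0,"y":0,"z":10,"wx":0,"wy":0,"wz":0,"fingers":50},{"x":0,"y":0,"z":25,"wx":0,"wy":0,"wz":0,"fingers":50},{"x":0,"y":0,"z":40,"wx":0,"wy":0,"wz":0,"fingers":50},{"x":0,"y":0,"z":30,"wx":0,"wy":0,"wz":0,"fingers":50}]'
python3 -m handwheel '[{"x":-40,"y":0,"z":0,"wx":0,"wy":0,"wz":0,"fingers":50},{"x":-40,"y":0,"z":0,"wx":0,"wy":0,"wz":0,"fingers":50},{"x":-40,"y":0,"z":0,"wx":0,"wy":0,"wz":0,"fingers":50},{"x":-30,"y":0,"z":0,"wx":0,"wy":0,"wz":0,"fingers":50},{"x":0,"y":0,"z":0,"wx":0,"wy":0,"wz":0,"fingers":50}]'
python3 m.py; python3 - <<'E'
from h import *
t=dict(np.load("top2.npz"));print(t["image"][182:187,298:310,2]);print(t["image"][182:187,345:365,2])
cv2.imwrite("pics/fin.png",cv2.hconcat([cv2.resize(dict(np.load("scene2.npz"))["image"][160:360,190:390],(400,400)),cv2.resize(t["image"][140:260,270:390],(400,400))]))
E
```

```text
clock: 8.25
tcp_pos: [582.2, 200.0, 265.4]
orientation: [-2.164, -2.277, -0.009]
ft_force: [0.2, 6.4, 6.4]
width: 0.129
grip_force: 70.8
clock: 9.05
tcp_pos: [581.8, 197.1, 371.8]
orientation: [2.166, 2.273, 0.003]
ft_force: [0.5, -0.1, 0.7]
width: 0.585
grip_force: 0.0
clock: 9.55
tcp_pos: [428.1, 197.9, 370.0]
orientation: [-2.16, -2.277, -0.001]
ft_force: [0.8, -0.0, 0.4]
width: 0.582
grip_force: 0.0
t 9.55 tcp [428.1 197.9 370. ] z [-0.002  0.002 -1.   ] y-yaw 3.01 F [ 0.8 -0.   0.4] w 49.7 g 0.0 q [-0.85  0.12  0.43  1.6  -0.05  1.43 -0.36]
front face legs 758 s [-317.8  212.7  788.2] d [-24.3 -10.2] z [140.6 171.3]
sadtop 304 s [120.  190.7 229.2] d [-12.5  15.2] z [172.7 177. ]
end 312 s [119.7 181.4 229.5] d [-15.7  15.1] z [121.1 144.6]
pointer 54 s [164.  174.2 181.1] d [-38.1 -32.7] z [ 79.3 101.4]
blade px 294 299 244 257
[[147 166 169 168 168 167 168 169 168 170 169 169]
 [135 161 171 170 168 169 169 169 168 169 169 169]
 [140 151 167 169 170 168 169 169 169 169 170 170]
 [148 143 162 169 169 169 168 170 170 169 167 170]
 [143 135 158 169 169 168 169 169 168 168 168 169]]
[[151 150 149 150 150 148 149 148 147 145 145 144 145 143 135 109  89  82
   85 119]
 [148 149 147 146 148 146 147 147 143 145 144 142 142 142 135 116  92  84
   86 108]
 [148 147 146 147 145 146 144 145 142 142 143 141 140 140 139 131 117 119
  126 122]
 [146 145 145 144 144 144 141 142 140 141 140 142 145 147 149 148 144 148
  151 138]
 [143 144 143 142 142 142 139 140 141 145 146 153 155 155 157 157 154 151
  153 146]]
```

View pics/fin.png

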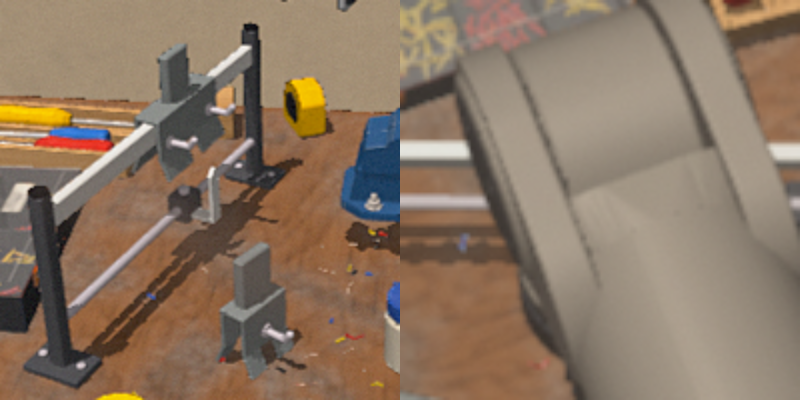

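It hangs seated, with its tab at (175,75) in the left crop and the blade just below and in front. Moving the arm aside for a clear top view.

```bash
python3 -m handwheel '[{"x":-15,"y":35,"z":0,"wx":0,"wy":0,"wz":5,"fingers":50},{"x":-15,"y":45,"z":0,"wx":0,"wy":0,"wz":6,"fingers":50},{"x":-15,"y":45,"z":0,"wx":0,"wy":0,"wz":6,"fingers":50},{"x":-15,"y":45,"z":0,"wx":0,"wy":0,"wz":6,"fingers":50},{"x":-15,"y":45,"z":0,"wx":0,"wy":0,"wz":6,"fingers":50},{"x":-15,"y":45,"z":0,"wx":0,"wy":0,"wz":6,"fingers":50},{"x":-15,"y":45,"z":0,"wx":0,"wy":0,"wz":6,"fingers":50},{"x":0,"y":0,"z":0,"wx":0,"wy":0,"wz":0,"fingers":50}]'
python3 m.py >/dev/null; python3 - <<'E'
from h import *
t=dict(np.load("top2.npz"));g=t["image"][...,2]
print(g[182:186,298:310]);print(g[182:187,348:366])
W=cloud(t);box(t,W,280,390,160,200,172.5,179,"saddle");box(t,W,280,390,150,190,210,236,"tab");box(t,W,315,350,195,235,85,108,"pointer");box(t,W,250,295,245,290,100,130,"stab")
cv2.imwrite("pics/fin2.png",cv2.resize(t["image"][130:340,180:460],None,fx=2.8,fy=2.8))
E
```

```text
clock: 10.45
tcp_pos: [322.0, 509.9, 366.4]
orientation: [-1.213, -2.892, -0.001]
ft_force: [-0.5, 0.5, -0.2]
width: 0.585
grip_force: 0.0
[[201 200 200 201 200 176 147 149 148 150 149 149]
 [229 230 229 229 229 206 153 150 151 151 150 149]
 [231 232 231 231 232 210 155 151 152 149 150 150]
 [231 231 231 231 231 209 156 150 151 152 149 150]]
[[151 150 150 149 147 147 147 147 151 165 177 182 177 174 173 173 175 176]
 [150 148 148 149 148 147 146 148 168 198 215 216 217 216 215 216 216 216]
 [150 148 147 146 147 148 148 150 175 214 226 225 225 225 226 225 225 225]
 [149 148 148 147 146 146 146 149 158 200 225 225 225 225 225 226 225 225]
 [147 149 149 146 149 147 148 149 136 187 228 227 227 226 227 227 227 227]]
saddle 555 mean [581.4 197.7 175.6] lo [567.  79. 173.] hi [600. 306. 179.] rect [583.2 192.4] [ 28.9 226.5] yaw from +y 2.7
tab 157 mean [581.6 201.2 223. ] lo [576. 182. 210.] hi [589. 220. 231.] rect [582.7 201.2] [13.1 38.1] yaw from +y 3.4
pointer 30 mean [545.3 198.1  96. ] lo [542. 190.  85.] hi [549. 206. 105.] rect [545.4 197.9] [15.5  6.2] yaw from +y 3.0
stab 118 mean [425.8 322.6 113.7] lo [418. 303. 100.] hi [434. 343. 120.] rect [427.1 323.1] [39.9 13.1] yaw from +y -8.8
```

View pics/fin2.png

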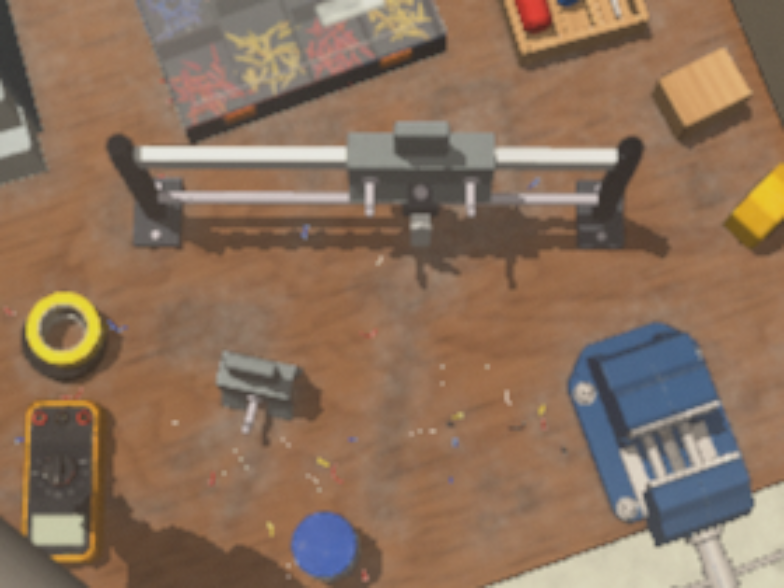

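Top view: hanger centred on the pointer (u≈421 for both in the crop), with edge-based middles of 173.0 against 172.8 mm along the bar. It is seated, and the short hanger, meter, tape and jar have not moved.

```bash
python3 -c "from bench import manip;print(manip.finish_job())"
```

```text
the job is handed in; nothing more can be done
None
```

The long hanger hangs fully seated on the bar with its pegs towards the robot; I hooked it on about 99 mm left of the pointer and slid it right until its middle was within about 1 mm of the pointer by the top camera (up to 2 mm by the scene camera), left the other items alone, and handed the job in at about 11 s.

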